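Load stock bottles into the gravity chute and release them

TASK

Lay the two white bottles from the grey tray into the raised end of the sloping chute, both lying across it with their caps towards the side that has the black press pad, and let them roll down to rest against the gate. Then press the pad right down and keep it down until both bottles have rolled past the gate to the bottom of the chute, and let the pad spring back up. Leave the stapler, the amber vial and the red basket alone.

Things in the scene. Friction and masses are not known exactly. Their poses are not given: they have to be found in the camera images.
- chute: Fixed white and aluminium gravity chute, 264 mm long (x), 108 mm wide over the walls (y). Origin: underside centre on the counter; z up. Floor slopes 13 degrees down towards +x: floor height = 30 mm + 0.231*(130 mm - x), 90 mm at the raised open loading end (x = -130), 30 mm at the low end. Inner width 100 mm. The press pad is outside the +y wall, so caps must point to +y.
- low_end (a point): Foot of the end stop: centre of the chute floor's low end, at chute x = 130, y = 0, z = 30 mm. Released bottles come to rest against this 5 mm thick stop, centres near chute x = 112 and 77 mm. Side walls are 4 mm thick, 30 mm high over the floor; between x = -125 and -15 mm they carry outward flares, about 13 mm higher and 128 mm apart at the top.
- gate_top (a point): Middle of the gate blade's top edge: steel blade across the chute at chute x = 46 mm, 4 mm thick, 15 mm above the floor when up. Bottles waiting against it have their centres near chute x = 25 and -10 mm, 18 mm above the floor. Moves down with the pad.
- load_point (a point): Point on the chute floor's centre line in the loading zone, at chute x = -55 mm, y = 0, 73 mm above the counter: a bottle laid here has room for fingers on both sides even when one bottle already waits at the gate; let go, it rolls down to the gate or to the waiting bottle. Axes as the chute's.
- pad_top (a point): Centre of the top face of the black press pad, 40 x 40 mm, at chute x = 46 mm, y = 85 mm, 95 mm above the counter when up. It is joined to the gate blade and moves straight down with it.
- gate (a joint): Travel of the press pad and gate in m: 0 up (gate closed), 0.020 fully down at a hard stop (blade 5 mm below the chute floor). A spring pushes it back up: about 4 N to start, 10 N at the bottom. Bottles need about a second to roll through while it is down.
- tray: Fixed shallow grey tray, 220 x 270 mm, rim 12 mm high and 5 mm thick, floor 5 mm thick; the two bottles lie in it. Origin: underside centre.
- bottle_a: White plastic stock bottle lying on its side, 90 mm long, about 70 g, free to roll. Origin on its axis at half length; its own x runs along the axis from base to cap. Body: 36 mm diameter from x = -45 to 17 mm; short shoulder; narrower cap: 26 mm diameter from x = 25 to 45 mm. The axis lies 18 mm above what it lies on; y and z turn as it rolls.
- bottle_a_cap (a point): Centre of the outer end of bottle a's cap.
- bottle_b: Second bottle, the same as bottle a.
- bottle_b_cap (a point): Centre of the outer end of bottle b's cap.
- stapler: Bystander: desk stapler, 150 x 36 x 65 mm, origin underside centre, long in x. Leave alone.
- vial: Bystander: amber prescription vial standing upright, 40 mm diameter cap, 72 mm tall, origin underside centre. Leave alone.
- basket: Bystander: red basket, 90 x 200 x 55 mm, origin underside centre. Leave alone.
Mind the look-alikes: they are no part of the job. What is shaped like the bottle_a but pink or yellow is not meant.

How it is judged:
On the way, in this order (a step that is already met when the one before it is completed fails the run):
1. both bottles lie released and at rest in the chute above the closed gate, caps towards the press pad (x of bottle_a in the frame of chute between -0.035 and 0.036 m and y of bottle_a in the frame of chute between -0.012 and 0.012 m and z of bottle_a in the frame of chute between 0.06 and 0.095 m and y of each of bottle_a_cap, bottle_b_cap in the frame of chute above 0.03 m and angle between the x axis of each of bottle_a, bottle_b and the y axis of chute, either way round below 0.2 rad and linear speed of each of bottle_a, bottle_b below 0.02 m/s and contact force between the fingers and bottle_a below 0.1 N and x of bottle_b in the frame of chute between -0.035 and 0.036 m and y of bottle_b in the frame of chute between -0.012 and 0.012 m and z of bottle_b in the frame of chute between 0.06 and 0.095 m and contact force between the fingers and bottle_b below 0.1 N and value of joint gate below 0.003 m), for 0.2 s.
2. the press pad is pushed down through its stroke (at least 17 of 20 mm) (value of joint gate above 0.017 m), for 0.2 s.
At the end, for the whole second after the job is handed in: Both bottles lie at rest and released at the bottom of the chute, below the gate (centre at chute x 55 to 125 mm, y within 12 mm of the middle, z 42 to 75 mm), across it within 0.2 rad with the cap end more than 30 mm to the pad's side (+y), and the press pad and gate are back up (within 3 mm) (x of bottle_a in the frame of chute between 0.055 and 0.125 m and y of bottle_a in the frame of chute between -0.012 and 0.012 m and z of bottle_a in the frame of chute between 0.042 and 0.075 m and y of each of bottle_a_cap, bottle_b_cap in the frame of chute above 0.03 m and angle between the x axis of each of bottle_a, bottle_b and the y axis of chute, either way round below 0.2 rad and linear speed of each of bottle_a, bottle_b below 0.02 m/s and contact force between the fingers and bottle_a below 0.1 N and x of bottle_b in the frame of chute between 0.055 and 0.125 m and y of bottle_b in the frame of chute between -0.012 and 0.012 m and z of bottle_b in the frame of chute between 0.042 and 0.075 m and contact force between the fingers and bottle_b below 0.1 N and value of joint gate below 0.003 m); the robot touches nothing.
It fails at once if the stapler is shifted by more than 30 mm (distance of stapler from where it was at the start of the episode above 0.03 m).
It fails at once if the amber vial is shifted by more than 30 mm (distance of vial from where it was at the start of the episode above 0.03 m).
It fails at once if the red basket is shifted by more than 30 mm (distance of basket from where it was at the start of the episode above 0.03 m).
It also fails if it takes over 72 s, if anything falls off the work surface, if the arm or the gripper's body presses on something with over 40 N, if the wrist force passes 120 N, or if a joint passes its speed limit or range.

ROBOT

A 7-joint arm with a two-finger parallel gripper is mounted at the origin on the work surface. World frame = base frame: x ahead of the robot, y to its left, z up, the work surface at z = 0. Lengths are in m, angles in rad, forces in N, time in s.
With the tool pointing down it reaches from about 0.4 to 0.85 m from the base axis. Payload 10.4 kg.
Tool frame: the origin (TCP) lies at the very end of the fingers, on their centre line; the grasp point (between the pads) lies 19 mm behind it; z points along the fingers, y is the line along which they close (so a half turn about z gives the same grasp; the last joint's range is limited). The gripper opens to 87 mm and grips with 3 to 60 N. Pads are 19 mm wide; open, the fingers measure 117 mm over their backs; the gripper's body (75 mm by 190 mm) begins 51 mm behind the grasp point.
Start: joints at [1.263, 0.332, -0.065, 1.46, 0.022, 1.35, -0.088], TCP at [0.176, -0.6, 0.186] pointing down, gripper open.
Joint ranges: [-2.6, 2.6], [-0.5, 2.12], [-1.47, 1.34], [0.16, 2.42], [-1.27, 4.41], [0.06, 2.06], [-2.6, 2.6]. Speed limits (rad/s): [2.22, 2.22, 2.79, 2.79, 3.14, 3.14, 3.14].

INTERFACE

Orientations are given as a unit quaternion [x, y, z, w].
In Python, from bench import * gives the robot as it stands.
- The arm moves only by the tool step_arm, never from a script. Its arguments are lists of equal length, an entry for each row: "delta_pos": the shift along the world's x, y, z in units of 25 mm (1.0 is 25 mm), a list of three; "turn": the turn about the world's z in units of 0.12 rad (1.0 is 0.12 rad). In form: {"delta_pos": [[tx, ty, tz], ...], "turn": [turn, ...]}. A call has 1 to 12 rows; each row shifts and turns the commanded pose from where the row before left it; what a row does not reach is not made up. A row lasts 1/10 s, in which the tool goes at most 50 mm and 8.59 degrees, less where a joint would pass 70% of its speed; a pose out of reach is approached as far as the arm can. A call with a number of a shift or a turn outside -1 to 1 is refused whole. A call with a gripper value outside its range is refused whole. "grip" is the closure, from 0 (fully open) to 1 (shut), set as the call begins (left out, the last holds). The fingers move at their own pace and stop on an object; "newtons" is the grip in N (left out, the last holds). Time passes only in rows, so rows that do not move let the fingers close. It gives the time, the measured TCP pose, the force, the opening and the grip force at its end, in the units of the state.
- read_state(): the state, without advancing time (a new reading comes with each control period).
- camera(name): name is "side" or "top" or "wrist"; returns a dict with "image" (480x640x3 uint8, red, green, blue), "z_map" (480x640 float32, m along the optical axis (not along the pixel's ray), 0 where there is no reading), "mtx" (3x3 intrinsics, pixels), "view" (4x4, takes a point from world to camera coordinates). Camera axes: x right, y up, looking along -z (the intrinsics and any distortion apply to the point x, -y, -z); pixel columns grow to the right and rows downward; lengths in m; the calibration is good to about 2 mm. A picture is of the moment at which its call begins.
- close_job(): hands the job in; it is judged then, once.
The state is a dict: "time": time; "joint_positions": joint angles; "joint_vel": joint speeds; "joint_torque": joint torques, N m; "ee_pos": TCP position; "eef_rot": TCP orientation; "ft_force": force on the tool from outside, world axes, zero at the start; "torque": the same for the moment, N m; "width": finger opening in m; "grip_force": force on a finger pad.
Only numpy, scipy, OpenCV 4.12 (cv2) and the standard library are available. Lean on these libraries where they do the work, as an engineer would, in place of code of your own. Each camera call takes 0.05 s, during which the arm holds its last target. There are 200 camera calls.

## Working session

There is one attempt and no reset: what is moved stays moved. The work goes in short steps, Python scripts to look and compute and a tool call to move; the robot and the scene stay as the last step left them, time stands still between calls to the robot, and variables do not carry over. Pictures are saved under pics/ and viewed, at most 10 in all, crops included, and the job is handed in when it is done.

Besides the shell and the picture viewer there is one more tool, called after "Call:" by a JSON object that holds its "op" and its "data". step_arm: Moves the arm, as the interface text tells. Shifts and turns lie within -1 to 1; 1 stands for 25 mm of shift or 0.12 rad of turn. Its arguments: {"type":"object","properties":{"delta_pos":{"type":"array"},"turn":{"type":"array"},"grip":{"type":"number"},"newtons":{"type":"number"}},"required":["delta_pos","turn"]}

```bash
mkdir -p pics
cat > h.py <<'E'
from bench import *
import numpy as np, cv2
def snap(n,f):
    c=camera(n); np.savez(f'/tmp/{f}.npz',**c); cv2.imwrite(f'pics/{f}.png',c['image'][...,::-1]); return c
def load(f): return dict(np.load(f'/tmp/{f}.npz'))
def world(c,u,v,z=None):
    """pixel -> world by depth, or on plane z"""
    K=c['mtx'];V=np.linalg.inv(c['view'])
    r=np.array([(u-K[0,2])/K[0,0],-(v-K[1,2])/K[1,1],-1.])
    if z is None: return V[:3,:3]@(r*c['z_map'][int(v),int(u)])+V[:3,3]
    d=V[:3,:3]@r; return V[:3,3]+d*(z-V[2,3])/d[2]
E
python3 - <<'E'
from h import *
for n in('top','side'):
    c=snap(n,n+'0'); print(np.linalg.inv(c['view']).round(3),c['mtx'].round(1))
s=read_state();print(s['ee_pos'],s['eef_rot'],s['time'])
E
```

```text
[[-0.108  0.971 -0.214  0.336]
 [-0.994 -0.106  0.023 -0.072]
 [-0.     0.215  0.977  1.013]
 [ 0.     0.     0.     1.   ]] [[492.7   0.  320.8]
 [  0.  492.7 243.9]
 [  0.    0.    1. ]]
[[ 0.964  0.186 -0.191  0.344]
 [-0.267  0.671 -0.692 -0.736]
 [-0.001  0.718  0.696  0.775]
 [ 0.     0.     0.     1.   ]] [[445.4   0.  323.4]
 [  0.  445.4 241.4]
 [  0.    0.    1. ]]
[ 0.17550757 -0.59942557  0.18532557] [ 9.89874071e-01  1.41946833e-01 -1.16775423e-04 -6.36982173e-04] 0.1
```

View pics/top0.png

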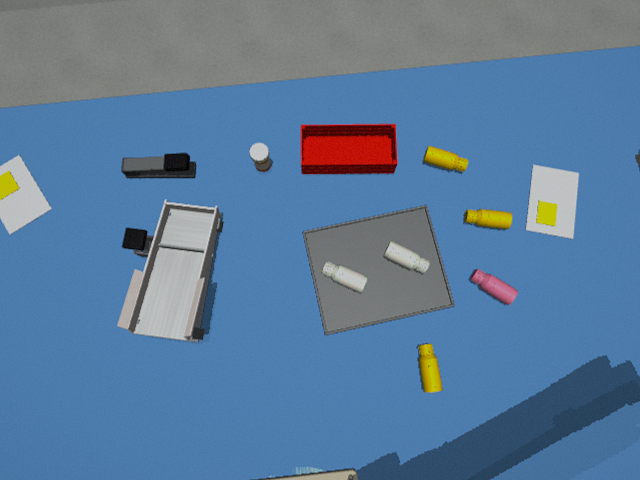

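View pics/side0.png

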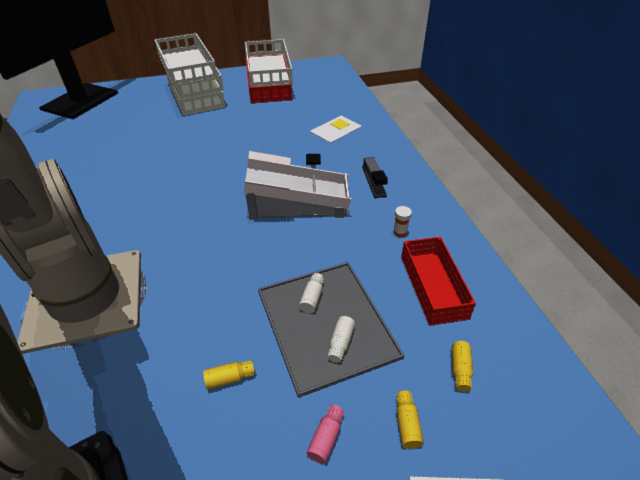

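Candidates in the top view: white bottles at (345,277) and (407,257) are the ones I want. The others are yellow at (445,159), (488,219) and (430,368), pink at (494,287), and the white vial cap at (260,152). The chute runs downhill towards the top of the image, with its black pad at (135,239).

```bash
cat > m.py <<'E'
from h import *
c=load('top0'); im=c['image']; K=c['mtx'];V=np.linalg.inv(c['view'])
v,u=np.mgrid[:480,:640]; d=c['z_map']
P=np.stack([(u-K[0,2])/K[0,0]*d,-(v-K[1,2])/K[1,1]*d,-d],-1)@V[:3,:3].T+V[:3,3]
hsv=cv2.cvtColor(im,cv2.COLOR_RGB2HSV)
w=((hsv[...,1]<70)&(hsv[...,2]>120)).astype('uint8')
t=w.copy(); t[:,:305]=0;t[:,450:]=0;t[:205]=0;t[330:]=0
n,l,s,ce=cv2.connectedComponentsWithStats(t)
for i in range(1,n):
    if s[i,4]<150: continue
    p=P[l==i]; p=p[p[:,2]>.012]
    m,e,_=cv2.PCACompute2(p[:,:2].astype('f4'),None); a=e[0]; q=(p[:,:2]-m)@a; b=(p[:,:2]-m)@e[1]
    print(ce[i],s[i],m,'ang',np.arctan2(a[1],a[0]),'ext',np.percentile(q,[1,99]),np.percentile(b,[1,99]),'zmax',p[:,2].max())
    mid=m[0]+a*(np.percentile(q,1)+np.percentile(q,99))/2+e[1]*(np.percentile(b,1)+np.percentile(b,99))/2
    for sg in(q<-25e-3,q>25e-3): print('  end width',np.ptp(b[sg]))
    print('  mid',mid,'endA',m[0]+a*q.min(),'endB',m[0]+a*q.max())
# pad
k=((hsv[...,2]<60)&(P[...,2]>.085)&(P[...,2]<.105)&(u>110)&(u<165)&(v>220)&(v<260))
p=P[k]; print('pad',k.sum(),p.mean(0),cv2.minAreaRect(p[:,:2].astype('f4')*1000))
# floor plane
k=(u>165)&(u<195)&(v>255)&(v<330)
p=P[k]; A=np.c_[p[:,:2],np.ones(len(p))]; co=np.linalg.lstsq(A,p[:,2],rcond=None)[0]
print('floor',co,'slope',np.hypot(*co[:2]),'dir',np.arctan2(-co[1],-co[0]),'res',np.std(A@co-p[:,2]))
# height profile across rows
for r in(225,240,260,290,320): print(r,[(x,P[r,x].round(3).tolist()) for x in range(120,225,6)] if r in(225,290) else '')
E
python3 m.py
python3 -c "
import cv2;i=cv2.imread('pics/top0.png')[190:350,100:240];cv2.imwrite('pics/crop.png',cv2.resize(i,None,fx=3.5,fy=3.5,interpolation=2))
j=cv2.imread('pics/top0.png')[190:350,290:470]"
```

```text
[406.51994302 256.83475783] [385 241  45  32 702] [[ 0.50389296 -0.26268503]] ang 1.3786442 ext [-0.04417989  0.04087194] [-0.02385062  0.02864527] zmax 1.0134051982872418
  end width 0.03329638211590234
  end width 0.23375888804187928
  mid [ 0.5059303  -0.26476639] endA [ 0.49468106 -0.31003417] endB [ 0.53351064 -0.11045017]
[361.57209175 298.90606226] [ 319  258  122   72 3662] [[ 0.47628355 -0.13494174]] ang 0.14439498 ext [-0.13023015  0.03783347] [-0.0399265   0.08260985] zmax 1.0134051982872418
  end width 0.11339297932553855
  end width 0.039773151539978104
  mid [ 0.42749505 -0.12046982] endA [ 0.34740868 -0.15368104] endB [ 0.51637328 -0.12911242]
pad 417 [0.58597208 0.26002488 0.09356675] ((586.8247680664062, 261.2318420410156), (38.8035888671875, 38.537376403808594), 76.49455261230469)
floor [-0.34152684 -1.72267693  0.553753  ] slope 1.7562051142096347 dir 1.3750805947632387 res 0.03877102320965978
225 [(120, [0.645, 0.324, -0.002]), (126, [0.644, 0.311, -0.001]), (132, [0.641, 0.297, 0.002]), (138, [0.64, 0.285, 0.002]), (144, [0.64, 0.274, -0.004]), (150, [0.637, 0.26
[... 217 characters left out ...]
), (198, [0.617, 0.151, 0.035]), (204, [0.615, 0.138, 0.036]), (210, [0.605, 0.12, 0.065]), (216, [0.613, 0.114, 0.035]), (222, [0.622, 0.108, -0.001])]
240 
260 
290 [(120, [0.506, 0.326, -0.0]), (126, [0.504, 0.314, 0.0]), (132, [0.484, 0.26, 0.113]), (138, [0.485, 0.253, 0.102]), (144, [0.488, 0.251, 0.077]), (150, [0.488, 0.242, 0.068]), (156, [0.486, 0.23, 0.07]), (162, [0.486, 0.22, 0.066]), (168, [0.484, 0.208, 0.068]), (174, [0.483, 0.196, 0.07]), (180, [0.482, 0.185, 0.068]), (186, [0.481, 0.173, 0.067]), (192, [0.479, 0.162, 0.068]), (198, [0.472, 0.141, 0.109]), (204, [0.487, 0.154, 0.002]), (210, [0.486, 0.142, -0.0]), (216, [0.485, 0.13, -0.002]), (222, [0.483, 0.117, 0.0])]
320
```

View pics/crop.png

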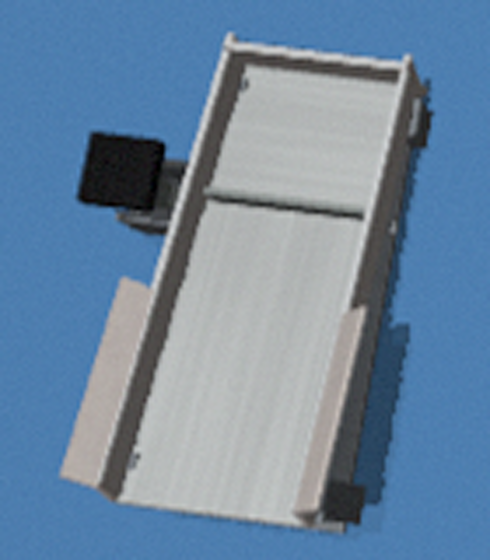

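The crop shows the pad at crop (122,170), the gate's blade top from (207,190) to (365,213), and the low-end wall corners at (231,40) and (407,58). The loading end is at the bottom.

```bash
cat > m2.py <<'E'
from h import *
c=load('top0'); im=c['image']; K=c['mtx'];V=np.linalg.inv(c['view'])
v,u=np.mgrid[:480,:640]; d=c['z_map']
P=np.stack([(u-K[0,2])/K[0,0]*d,-(v-K[1,2])/K[1,1]*d,-d],-1)@V[:3,:3].T+V[:3,3]
g=lambda x,y,z: world(c,100+x/3.5,190+y/3.5,z)[:2]
A,B=g(231,40,.06),g(407,58,.06); G1,G2=g(207,190,.0644),g(365,213,.0644); L=g(118,500,.09);R=g(338,530,.0)
pad=world(c,100+122/3.5,190+170/3.5,.095)[:2]
print('corners',A,B,np.linalg.norm(A-B),'gate',G1,G2,(G1+G2)/2,np.linalg.norm(G1-G2))
ang=lambda q:np.degrees(np.arctan2(q[1],q[0]))
print('y-dir angs',ang(A-B)-90,ang(G1-G2)-90,ang(pad-(G1+G2)/2)-90,np.linalg.norm(pad-(G1+G2)/2),'x',ang(A-L),'L',L,'pad',pad)
# bottles
for box in((318,255,375,298),(380,236,436,278)):
    t=(im.min(2)>130)&(u>box[0])&(u<box[2])&(v>box[1])&(v<box[3])&(d>.3)
    p=P[t]; p=p[(p[:,2]>.015)&(p[:,2]<.06)]
    m,e,_=cv2.PCACompute2(p[:,:2].astype('f4'),None); a=e[0]; q=(p[:,:2]-m)@a; b=(p[:,:2]-m)@e[1]
    pc=lambda x:(np.percentile(x,1)+np.percentile(x,99))/2
    print('bottle',len(p),'ang',ang(a),'len',np.ptp(q),'wid',np.ptp(b),'zmax',np.percentile(p[:,2],98),'mid',m[0]+a*(q.min()+q.max())/2+e[1]*pc(b))
    print('  widths A/B',np.ptp(b[q<q.min()+.015]),np.ptp(b[q>q.max()-.015]),'A',m[0]+a*q.min(),'B',m[0]+a*q.max())
E
python3 m2.py
python3 -c "
import cv2
j=cv2.imread('pics/top0.png')[200:340,300:460];cv2.imwrite('pics/crop2.png',cv2.resize(j,None,fx=4,fy=4,interpolation=2))"
```

```text
corners [0.66568456 0.20664443] [0.64387685 0.10633696] 0.10265069549930128 gate [0.5772658 0.2224244] [0.5544009 0.134676 ] [0.56583335 0.1785502 ] 0.09067848033981954
y-dir angs -12.265718428346204 -14.60498636269763 -13.931802370256023 0.08258625512729505 x -13.298504078855414 L [0.40813623 0.26751917] pad [0.58571738 0.25870702]
bottle 646 ang 58.65766 len 0.08953686834435606 wid 0.03219391507337553 zmax 0.04252059742160621 mid [ 0.48198828 -0.13463759]
  widths A/B 0.03093661122653646 0.026960270265758354 A [ 0.45783337 -0.17234418] B [ 0.504406   -0.09587301]
bottle 632 ang 57.761303 len 0.08888216893403048 wid 0.031889309881054415 zmax 0.04222885340474626 mid [ 0.50454298 -0.2662721 ]
  widths A/B 0.024611013209455034 0.029698163014846284 A [ 0.47987523 -0.30325592] B [ 0.52728921 -0.22807644]
```

View pics/crop2.png

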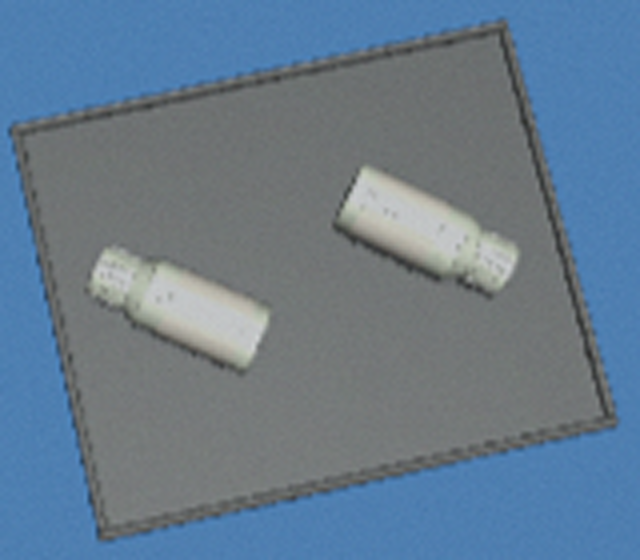

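The left bottle's cap points to +y in the world (crop (115,275)). The right bottle's cap points the opposite way (crop (493,262)), so it needs about a half turn. Bottle 1 first.

Call:
{"op": "step_arm", "data": {"delta_pos": [[0.65,1,0],[0.65,1,0],[0.65,1,0],[0.65,1,0],[0.65,1,0],[0.65,1,0],[0.65,1,0],[0.65,1,0],[0.65,1,0],[0.65,1,0],[0.65,1,0],[0.65,1,0]], "turn": [0.5,0.5,0.5,0.5,0.5,0.5,0.5,0.5,0.5,0.5,0.5,0.5], "grip": 0}}

```text
time: 1.3
ee_pos: [0.3718, -0.2977, 0.1861]
eef_rot: [0.875, 0.484, 0.0, 0.0]
ft_force: [0.4, -0.3, -0.1]
width: 0.0872
grip_force: 0.0
```

Call:
{"op": "step_arm", "data": {"delta_pos": [[0.65,1,-0.4],[0.65,1,-0.4],[0.65,1,-0.4],[0.65,1,-0.4],[0.65,1,-0.4],[0.65,1,-0.4],[0.6,0.6,-0.2],[0,0,0],[0,0,0]], "turn": [0.17,0,0,0,0,0,0,0,0]}}

```text
time: 2.2
ee_pos: [0.4831, -0.134, 0.121]
eef_rot: [0.871, 0.491, -0.0, -0.0]
ft_force: [0.2, -0.7, -0.1]
width: 0.0869
grip_force: 0.0
```

```bash
cat >> h.py <<'E'
def yaw(s):
    from scipy.spatial.transform import Rotation as R
    y=R.from_quat(s['eef_rot']).as_matrix()[:,1]; return np.degrees(np.arctan2(y[1],y[0]))
def st():
    s=read_state(); print('t',s['time'],'tcp',s['ee_pos'].round(4) if hasattr(s['ee_pos'],'round') else s['ee_pos'],'closing',round(yaw(s),1),'w',s['width'],'gf',s['grip_force'],'q',np.round(s['joint_positions'],2),'F',np.round(s['ft_force'],1))
E
python3 - <<'E'
from h import *
st(); c=snap('wrist','w1')
d=c['z_map'];K=c['mtx'];V=np.linalg.inv(c['view']);v,u=np.mgrid[:480,:640]
P=np.stack([(u-K[0,2])/K[0,0]*d,-(v-K[1,2])/K[1,1]*d,-d],-1)@V[:3,:3].T+V[:3,3]
t=(c['image'].min(2)>120)&(d>.02)&(P[...,2]>.015)&(P[...,2]<.05)
n,l,s,ce=cv2.connectedComponentsWithStats(t.astype('uint8'))
for i in range(1,n):
    if s[i,4]<800: continue
    p=P[l==i]; m,e,_=cv2.PCACompute2(p[:,:2].astype('f4'),None);q=(p[:,:2]-m)@e[0];b=(p[:,:2]-m)@e[1]
    print(s[i],'ang',np.degrees(np.arctan2(e[0,1],e[0,0])),'len',np.ptp(q),np.ptp(b),'mid',m[0]+e[0]*(q.min()+q.max())/2+e[1]*(b.min()+b.max())/2)
E
```

```text
t 2.2 tcp [ 0.4831 -0.134   0.121 ] closing -31.1 w 0.08687142667529396 gf 0.0 q [ 0.72  0.15 -0.58  1.84  0.09  1.17 -0.43] F [ 0.2 -0.7 -0.1]
[ 303  175   35  113 2986] ang 59.39456 len 0.08927861495577376 0.02682808313475258 mid [ 0.48239315 -0.13409112]
[401 361  33  29 800] ang 54.800236 len 0.035361291316684626 0.02768267346439194 mid [ 0.49067586 -0.28963169]
```

View pics/w1.png

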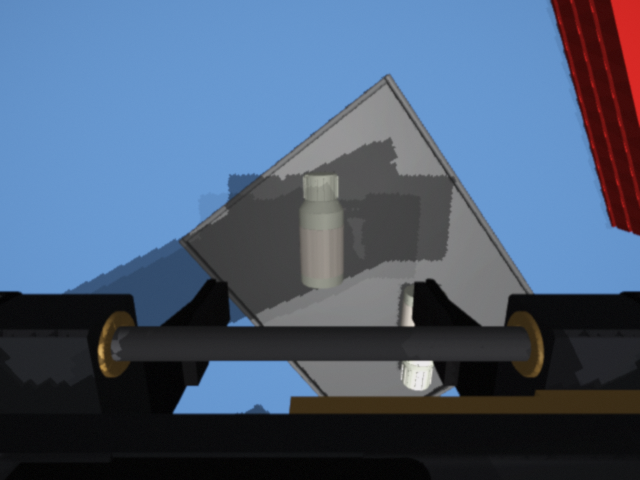

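The wrist view shows the bottle upright between the fingers at (321,232), cap up. The position agrees within 1 mm, so I descend and grip.

Call:
{"op": "step_arm", "data": {"delta_pos": [[0,0,-1],[0,0,-1],[0,0,-1],[0,0,-1],[0,0,-0.45],[0,0,0],[0,0,0]], "turn": [0,0,0,0,0,0,0]}}

```text
time: 2.95
ee_pos: [0.4836, -0.1353, 0.0108]
eef_rot: [0.872, 0.49, 0.0, 0.0]
ft_force: [0.8, -0.7, -0.8]
width: 0.0872
grip_force: 0.0
```

Call:
{"op": "step_arm", "data": {"delta_pos": [[0,0,0],[0,0,0],[0,0,0],[0,0,0],[0,0,0],[0,0,0],[0,0,0],[0,0,0]], "turn": [0,0,0,0,0,0,0,0], "grip": 1, "newtons": 12}}

```text
time: 3.75
ee_pos: [0.4831, -0.1348, 0.0098]
eef_rot: [0.871, 0.49, 0.0, -0.0]
ft_force: [-0.7, 0.2, 0.4]
width: 0.0308
grip_force: 0.0
```

Call:
{"op": "step_arm", "data": {"delta_pos": [[0,0,0],[0,0,0],[0,0,0]], "turn": [0,0,0]}}

```text
time: 4.05
ee_pos: [0.4831, -0.1348, 0.0098]
eef_rot: [0.871, 0.49, 0.0, 0.0]
ft_force: [-0.0, 0.1, -0.6]
width: 0.007
grip_force: 0.0
```

Run:
```python
from h import *
st(); snap('wrist','w2')
```

```text
t 4.05 tcp [ 0.4831 -0.1348  0.0098] closing -31.3 w 0.0069831015612401995 gf 0.0 q [ 0.68  0.3  -0.56  1.95  0.19  0.95 -0.52] F [-0.   0.1 -0.6]
```

View pics/w2.png

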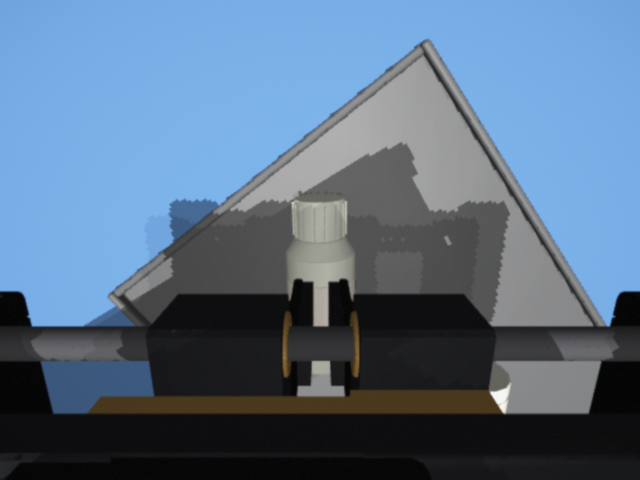

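The fingers closed to 7 mm with the bottle still visible between them at (320,330), so nothing was gripped. I'll check heights using depth and the side camera.

Run:
```python
from h import *
c=load('w2')
for p in((320,215),(320,262),(320,295),(320,310),(320,385),(301,285),(340,285),(301,300),(340,300),(301,350),(340,350),(301,385),(220,320),(400,210)): print(p,world(c,*p).round(4))
print(np.linalg.inv(c['view']).round(3))
snap('side','s1')
import cv2
i=cv2.imread('pics/s1.png')[230:390,240:420];cv2.imwrite('pics/s1c.png',cv2.resize(i,None,fx=4,fy=3.7,interpolation=2)[:590])
```

```text
(320, 215) [ 0.5027 -0.1013  0.0351]
(320, 262) [ 0.4913 -0.1202  0.0391]
(320, 295) [ 0.4828 -0.1342  0.0406]
(320, 310) [ 0.4786 -0.1411  0.0406]
(320, 385) [ 0.4412 -0.2028  0.0032]
(301, 285) [ 0.4809 -0.1209  0.0526]
(340, 285) [ 0.496  -0.1295  0.0537]
(301, 300) [ 0.4806 -0.1225  0.0648]
(340, 300) [ 0.4946 -0.1309  0.065 ]
(301, 350) [ 0.4943 -0.1072  0.1331]
(340, 350) [ 0.5018 -0.1118  0.133 ]
(301, 385) [ 0.472  -0.1392  0.0947]
(220, 320) [ 0.4837 -0.091   0.1344]
(400, 210) [ 0.5384 -0.1279  0.0036]
[[ 0.856  0.497  0.147  0.523]
 [-0.518  0.821  0.242 -0.068]
 [-0.    -0.283  0.959  0.208]
 [ 0.     0.     0.     1.   ]]
```

View pics/s1c.png

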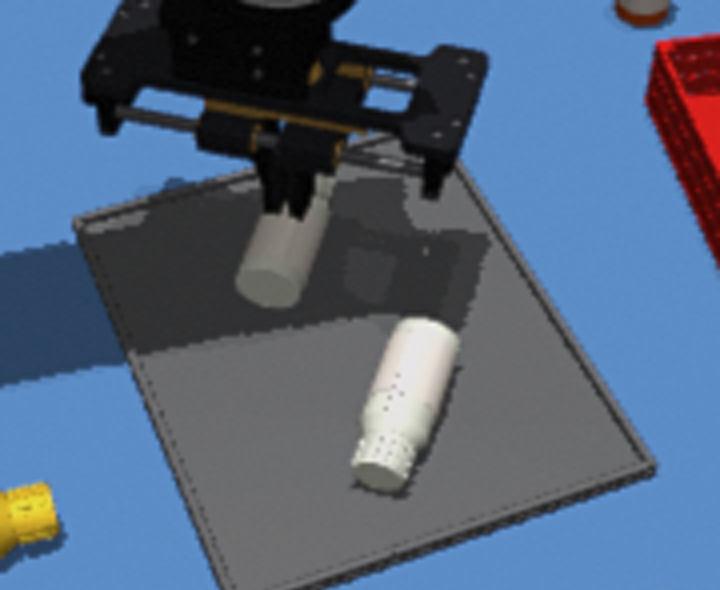

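The side view shows the closed fingertips (crop (288,215)) hovering just above the bottle. The fingers' real end is therefore higher than the reported TCP, so I'll measure that offset.

Run:
```python
from h import *
for f in('w2','s1'):
    c=load(f);d=c['z_map'];K=c['mtx'];V=np.linalg.inv(c['view']);v,u=np.mgrid[:480,:640]
    P=np.stack([(u-K[0,2])/K[0,0]*d,-(v-K[1,2])/K[1,1]*d,-d],-1)@V[:3,:3].T+V[:3,3]
    r=np.linalg.norm(P[...,:2]-[.483,-.1345],axis=-1)
    t=(c['image'].max(2)<60)&(d>.02)&(r<.03)&(P[...,2]>.025)&(P[...,2]<.2)
    p=P[t]; print(f,len(p),'z pct',np.percentile(p[:,2],[0,1,3,5,10,25]).round(4)); q=p[p[:,2]<np.percentile(p[:,2],8)]; print(q.mean(0))
c=load('w1');d=c['z_map'];K=c['mtx'];V=np.linalg.inv(c['view'])
P=np.stack([(u-K[0,2])/K[0,0]*d,-(v-K[1,2])/K[1,1]*d,-d],-1)@V[:3,:3].T+V[:3,3]
t=(c['image'].max(2)<60)&(d>.02)&(d<.25)&(v<330)&(v>270)&(u>195)&(u<470)
print('w1 open, tcp .121',np.percentile(P[t][:,2],[0,1,3,5,10]).round(4))
```

```text
w2 18466 z pct [0.0454 0.052  0.0617 0.0688 0.0855 0.1391]
[ 0.48793581 -0.12607759  0.06429108]
s1 719 z pct [0.0489 0.0517 0.0553 0.0584 0.068  0.1028]
[ 0.48188294 -0.14086528  0.05688003]
w1 open, tcp .121 [0.1556 0.1574 0.1589 0.1598 0.1625]
```

True fingertips sit about 35 mm above the reported TCP, with xy fine. I open and go 34 mm lower, in small steps with force checks.

Call:
{"op": "step_arm", "data": {"delta_pos": [[0,0,0],[0,0,0],[0,0,0],[0,0,0],[0,0,0],[0,0,0],[0,0,0],[0,0,0],[0,0,0],[0,0,0]], "turn": [0,0,0,0,0,0,0,0,0,0], "grip": 0}}

```text
time: 5.15
ee_pos: [0.4831, -0.1348, 0.0098]
eef_rot: [0.871, 0.49, 0.0, 0.0]
ft_force: [-0.4, -0.2, 0.0]
width: 0.075
grip_force: 0.0
```

Call:
{"op": "step_arm", "data": {"delta_pos": [[0,0,-0.4],[0,0,-0.4],[0,0,-0.3],[0,0,-0.2],[0,0,0]], "turn": [0,0,0,0,0]}}

```text
time: 5.65
ee_pos: [0.4824, -0.1346, -0.0237]
eef_rot: [0.871, 0.491, -0.0, -0.001]
ft_force: [0.3, -0.3, 0.6]
width: 0.0868
grip_force: 0.0
```

Call:
{"op": "step_arm", "data": {"delta_pos": [[0,0,0],[0,0,0],[0,0,0],[0,0,0],[0,0,0],[0,0,0],[0,0,0],[0,0,0],[0,0,0],[0,0,0]], "turn": [0,0,0,0,0,0,0,0,0,0], "grip": 1, "newtons": 12}}

```text
time: 6.65
ee_pos: [0.4831, -0.1349, -0.0227]
eef_rot: [0.871, 0.49, 0.0, 0.0]
ft_force: [0.6, 0.2, 0.4]
width: 0.0355
grip_force: 11.9
```

Call:
{"op": "step_arm", "data": {"delta_pos": [[0,0,0.5],[0,0,1],[0,0,1],[0,0,1],[0,0,1],[0,0,1],[0,0,0.5],[0,0,0]], "turn": [0,0,0,0,0,0,0,0]}}

```text
time: 7.45
ee_pos: [0.4842, -0.1351, 0.1292]
eef_rot: [0.871, 0.49, 0.001, 0.001]
ft_force: [0.4, 0.1, -1.1]
width: 0.0357
grip_force: 12.0
```

Call:
{"op": "step_arm", "data": {"delta_pos": [[-0.05,1,0],[-0.05,1,0],[-0.05,1,0],[-0.05,1,0],[-0.05,1,0],[-0.05,1,0],[-0.05,1,0],[-0.05,1,0],[-0.05,1,0],[-0.05,1,0],[-0.05,1,0],[-0.05,1,0]], "turn": [0.22,0.22,0.22,0.22,0.22,0.22,0.22,0.22,0.22,0.22,0.22,0.2]}}

```text
time: 8.65
ee_pos: [0.4676, 0.1674, 0.1274]
eef_rot: [0.783, 0.622, 0.0, 0.0]
ft_force: [0.8, 0.7, -1.0]
width: 0.0356
grip_force: 12.0
```

Call:
{"op": "step_arm", "data": {"delta_pos": [[-0.03,0.8,0],[0,0.62,0],[0,0,0],[0,0,0]], "turn": [0,0,0,0]}}

```text
time: 9.05
ee_pos: [0.467, 0.2011, 0.1272]
eef_rot: [0.783, 0.621, -0.0, -0.0]
ft_force: [-0.3, 0.7, -1.0]
width: 0.0356
grip_force: 12.0
```

Run:
```python
from h import *
st(); snap('wrist','w3')
```

```text
t 9.05 tcp [0.467  0.2011 0.1272] closing -13.2 w 0.03557389472433445 gf 11.952010542154312 q [ 0.29  0.22 -0.87  1.81  0.18  1.2  -0.86] F [-0.3  0.7 -1. ]
```

View pics/w3.png

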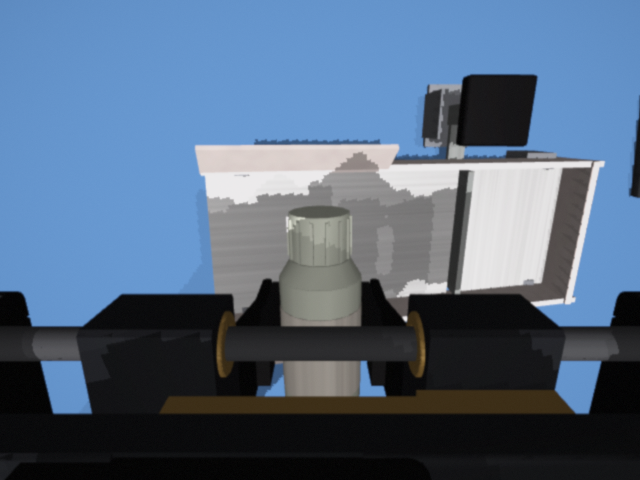

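The wrist view shows the bottle held at (320,300), cap towards the pad at (497,110). The gate blade runs from (464,170) to (455,290), and the chute is beneath. I'll compare this with the frame estimate.

Run:
```python
from h import *
c=load('w3'); ang=lambda q:np.degrees(np.arctan2(q[1],q[0]))
A=world(c,600,161,.060)[:2];B=world(c,572,302,.060)[:2];L=world(c,405,164,.0935)[:2];p=world(c,497,110,.095)[:2]
print('ends',A,B,np.linalg.norm(A-B),ang(A-B)-90,'x dir',ang(A-L),'pad',p,world(c,497,110))
O,th=np.array([.522,.1875]),np.radians(-13.5)
R=np.array([[np.cos(th),np.sin(th)],[-np.sin(th),np.cos(th)]])
for n,q in dict(A=A,B=B,L=L,pad=p).items(): print(n,(R@(q-O)*1000).round(1))
print('cap end depth',[(R@(world(c,u,214)[:2]-O)*1000).round(1) for u in(295,320,345)],'body',(R@(world(c,320,300)[:2]-O)*1000).round(1),world(c,320,300)[2])
# floor width via depth points in floor frame
for uv in((240,190),(240,300),(400,180),(430,290)): w=world(c,*uv); q=R@(w[:2]-O)*1000; print(uv,q.round(1),'z',w[2].round(4),'model',(.03+.231*(.13-q[0]/1000)).round(4))
```

```text
ends [0.66809927 0.21237437] [0.64470192 0.10782861] 0.10713194288479835 -12.614926008823431 x dir -13.442384303509046 pad [0.58632497 0.26407219] [0.58679045 0.26401358 0.09394899]
A [136.3  58.3]
B [137.9 -48.8]
L [-6.2 58.2]
pad [44.7 89.5]
cap end depth [array([-67.6,  45.2]), array([-57.5,  45.6]), array([-47.6,  45.9])] body [-57.3  13.4] 0.18979579605793814
(240, 190) [-109.2   40.1] z 0.0843 model 0.0852
(240, 300) [-112.9  -36.6] z 0.0861 model 0.0861
(400, 180) [-1.5 44.2] z 0.0604 model 0.0604
(430, 290) [ 29.7 -43.1] z 0.0521 model 0.0532
```

Relative to the chute, the bottle is about 4 mm short in y. I correct that, lower, release with a partial opening and lift.

Call:
{"op": "step_arm", "data": {"delta_pos": [[0.03,0.14,-0.5],[0,0,-0.8],[0,0,-0.8],[0,0,-0.5],[0,0,-0.36],[0,0,0],[0,0,0]], "turn": [0,0,0,0,0,0,0]}}

```text
time: 9.8
ee_pos: [0.4684, 0.2043, 0.0537]
eef_rot: [0.784, 0.621, 0.0, 0.0]
ft_force: [0.6, 0.2, -1.2]
width: 0.0358
grip_force: 12.0
```

Call:
{"op": "step_arm", "data": {"delta_pos": [[0,0,0],[0,0,0],[0,0,0],[0,0,0],[0,0,0]], "turn": [0,0,0,0,0], "grip": 0.43}}

```text
time: 10.3
ee_pos: [0.4683, 0.2042, 0.0535]
eef_rot: [0.784, 0.621, 0.0, 0.0]
ft_force: [-0.1, 0.6, 0.2]
width: 0.0496
grip_force: 0.1
```

Call:
{"op": "step_arm", "data": {"delta_pos": [[0,0,0.3],[0,0,0.5],[0,0,1],[0,0,1],[0,0,0.6]], "turn": [0,0,0,0,0]}}

```text
time: 10.8
ee_pos: [0.4689, 0.2048, 0.1411]
eef_rot: [0.784, 0.621, 0.001, 0.001]
ft_force: [1.3, 1.0, 0.7]
width: 0.0499
grip_force: 0.0
```

```bash
cat > chk.py <<'E'
from h import *
import sys
O,th=np.array([.523,.1905]),np.radians(-13.5)
R=np.array([[np.cos(th),np.sin(th)],[-np.sin(th),np.cos(th)]])
st(); c=snap('side',sys.argv[1])
i=c['image'][130:240,220:400,::-1]; cv2.imwrite(f'pics/{sys.argv[1]}c.png',cv2.resize(i,None,fx=4,fy=4,interpolation=2))
E
python3 chk.py s2
```

```text
t 10.8 tcp [0.4689 0.2048 0.1411] closing -13.2 w 0.049878879254446035 gf 0.0 q [ 0.29  0.21 -0.88  1.78  0.17  1.23 -0.86] F [1.3 1.  0.7]
```

View pics/s2c.png

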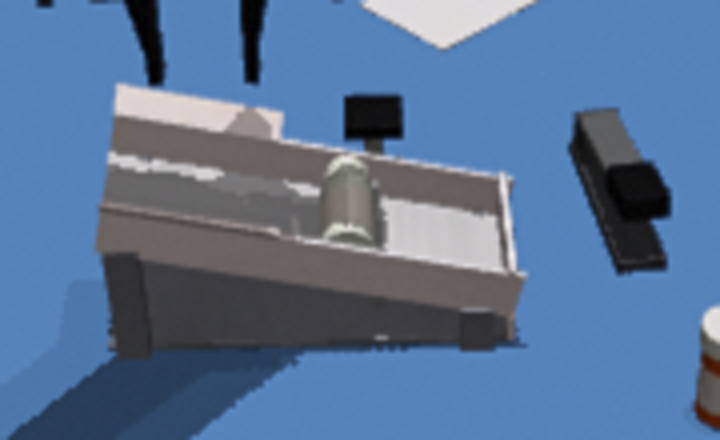

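Bottle 1 rests across the chute against the gate (crop (350,200)), cap to the pad side. Next is bottle 2.

Call:
{"op": "step_arm", "data": {"delta_pos": [[0.05,-1,0],[0.05,-1,0],[0.05,-1,0],[0.05,-1,0],[0.05,-1,0],[0.05,-1,0],[0.05,-1,0],[0.1,-1,0],[0.1,-1,0],[0.1,-1,0],[0.1,-1,0],[0.1,-1,0]], "turn": [-0.23,-0.23,-0.23,-0.23,-0.23,-0.23,-0.23,-0.23,-0.23,-0.23,-0.23,-0.23], "grip": 0}}

```text
time: 12.05
ee_pos: [0.4895, -0.0979, 0.1382]
eef_rot: [0.876, 0.482, -0.0, -0.0]
ft_force: [0.4, 0.4, 0.3]
width: 0.0868
grip_force: 0.0
```

Call:
{"op": "step_arm", "data": {"delta_pos": [[0.1,-1,-0.2],[0.1,-1,-0.2],[0.1,-1,-0.2],[0.1,-1,-0.2],[0.1,-1,0],[0.03,-1,0],[0,-0.8,0],[0,0,0],[0,0,0]], "turn": [0,0,0,0,0,0,0,0,0]}}

```text
time: 12.95
ee_pos: [0.5026, -0.266, 0.1181]
eef_rot: [0.876, 0.483, 0.0, -0.0]
ft_force: [-0.2, 1.2, 0.4]
width: 0.0874
grip_force: 0.0
```

```bash
cat > mw.py <<'E'
from h import *
st(); c=snap('wrist','w4')
d=c['z_map'];K=c['mtx'];V=np.linalg.inv(c['view']);v,u=np.mgrid[:480,:640]
P=np.stack([(u-K[0,2])/K[0,0]*d,-(v-K[1,2])/K[1,1]*d,-d],-1)@V[:3,:3].T+V[:3,3]
t=(c['image'].min(2)>100)&(d>.02)&(P[...,2]>.018)&(P[...,2]<.05)&(np.linalg.norm(P[...,:2]-[.5035,-.2657],axis=-1)<.06)
p=P[t]; m,e,_=cv2.PCACompute2(p[:,:2].astype('f4'),None);q=(p[:,:2]-m)@e[0];b=(p[:,:2]-m)@e[1]
print(len(p),'ang',np.degrees(np.arctan2(e[0,1],e[0,0])),'len',np.ptp(q),np.ptp(b),'mid',m[0]+e[0]*(q.min()+q.max())/2+e[1]*(b.min()+b.max())/2)
E
python3 mw.py
```

```text
t 12.95 tcp [ 0.5026 -0.266   0.1181] closing -32.3 w 0.08742089160818262 gf 0.0 q [ 0.83  0.3  -0.5   1.68  0.15  1.2  -0.27] F [-0.2  1.2  0.4]
4315 ang 57.248737 len 0.09040972008476393 0.03409546189000862 mid [ 0.5064472  -0.26652556]
```

Call:
{"op": "step_arm", "data": {"delta_pos": [[0.1,0,-1],[0,0,-1],[0,0,-1],[0,0,-1],[0,0,-0.8],[0,0,-0.5],[0,0,-0.36],[0,0,0]], "turn": [0,0,0,0,0,0,0,0]}}

```text
time: 13.8
ee_pos: [0.5049, -0.2652, -0.0238]
eef_rot: [0.875, 0.483, -0.0, -0.0]
ft_force: [-0.1, 0.8, -0.0]
width: 0.0874
grip_force: 0.0
```

Call:
{"op": "step_arm", "data": {"delta_pos": [[0,0,0],[0,0,0],[0,0,0],[0,0,0],[0,0,0],[0,0,0],[0,0,0],[0,0,0],[0,0,0],[0,0,0]], "turn": [0,0,0,0,0,0,0,0,0,0], "grip": 1, "newtons": 12}}

```text
time: 14.8
ee_pos: [0.5051, -0.2659, -0.0232]
eef_rot: [0.876, 0.483, 0.0, 0.0]
ft_force: [-0.0, -0.7, -0.3]
width: 0.0356
grip_force: 12.0
```

Call:
{"op": "step_arm", "data": {"delta_pos": [[0,0,0.5],[0,0,1],[0,0,1],[0,0,1],[0,0,1],[0,0,1],[0,0,0.6],[0,0,0]], "turn": [0,0,0,0,0,0,0,0]}}

```text
time: 15.6
ee_pos: [0.5064, -0.2663, 0.1318]
eef_rot: [0.876, 0.483, 0.001, 0.002]
ft_force: [0.2, -0.5, -1.6]
width: 0.0356
grip_force: 12.0
```

Held. Now carry it across with about +199° of turn.

Call:
{"op": "step_arm", "data": {"delta_pos": [[-0.05,0.7,0],[-0.05,0.7,0],[-0.05,0.7,0],[-0.05,0.7,0],[-0.05,0.7,0],[-0.05,0.7,0],[-0.05,0.7,0],[-0.05,0.7,0],[-0.05,0.7,0],[-0.05,0.7,0],[-0.05,0.7,0],[-0.05,0.7,0]], "turn": [1,1,1,1,1,1,1,1,1,1,1,1]}}

```text
time: 16.8
ee_pos: [0.4892, -0.0551, 0.1281]
eef_rot: [0.337, 0.941, 0.0, -0.001]
ft_force: [-0.2, -0.3, -0.1]
width: 0.0356
grip_force: 12.0
```

Call:
{"op": "step_arm", "data": {"delta_pos": [[-0.05,0.7,0],[-0.05,0.7,0],[-0.05,0.7,0],[-0.05,0.7,0],[-0.05,0.7,0],[-0.05,0.7,0],[-0.05,0.7,0],[-0.05,0.7,0],[-0.05,0.7,0],[-0.05,0.7,0],[-0.05,0.7,0],[-0.05,0.7,0]], "turn": [1,1,1,1,1,1,1,1,1,1,1,1]}}

```text
time: 18.0
ee_pos: [0.4743, 0.1546, 0.1283]
eef_rot: [-0.367, 0.93, 0.0, -0.001]
ft_force: [-0.2, -0.1, 0.1]
width: 0.0357
grip_force: 12.0
```

```bash
python3 -c "
from h import *
st()"
```

```text
t 18.0 tcp [0.4743 0.1546 0.1283] closing 133.1 w 0.035741510360946145 gf 11.992415338754654 q [ 0.59  0.26 -1.11  1.82  0.24  1.22  1.73] F [-0.2 -0.1  0.1]
```

Call:
{"op": "step_arm", "data": {"delta_pos": [[-0.04,0.4,0],[-0.05,0.4,0],[-0.05,0.4,0],[-0.05,0.4,0],[-0.05,0.38,0],[0,0,0],[0,0,0]], "turn": [1,1,1,1,0.87,0,0]}}

```text
time: 18.7
ee_pos: [0.4687, 0.2034, 0.1286]
eef_rot: [-0.616, 0.787, 0.0, -0.001]
ft_force: [-0.0, -0.1, -0.2]
width: 0.0354
grip_force: 12.0
```

Run:
```python
from h import *
st(); c=snap('wrist','w5')
O,th=np.array([.523,.1905]),np.radians(-13.5)
R=np.array([[np.cos(th),np.sin(th)],[-np.sin(th),np.cos(th)]])
d=c['z_map'];K=c['mtx'];V=np.linalg.inv(c['view']);v,u=np.mgrid[:480,:640]
P=np.stack([(u-K[0,2])/K[0,0]*d,-(v-K[1,2])/K[1,1]*d,-d],-1)@V[:3,:3].T+V[:3,3]
Q=(P[...,:2]-O)@R.T*1000
t=(d>.02)&(c['image'].min(2)>60)
s=t&(P[...,2]>.14)&(P[...,2]<.2)&(abs(Q[...,0]+55)<25)&(v<340)
print('held',s.sum(),np.percentile(Q[s],[1,99],axis=0).round(1))
# chute wall tops: scan of extreme points above slope+20mm
h=P[...,2]*1000-(30+.231*(130-Q[...,0]))
w=t&(h>24)&(h<34)&(Q[...,0]>60)&(Q[...,0]<125)
for sg in(-1,1):
    k=w&(Q[...,1]*sg>35)&(Q[...,1]*sg<70); print('wall',sg,k.sum(),np.percentile(Q[k][:,1],[2,50,98]).round(1) if k.any() else '')
```

```text
t 18.7 tcp [0.4687 0.2034 0.1286] closing 166.1 w 0.035420079714948274 gf 11.994826197624207 q [ 0.55  0.34 -1.21  1.79  0.34  1.25  2.14] F [-0.  -0.1 -0.2]
held 10134 [[-73.8 -45.6]
 [-39.3  -0.3]]
wall -1 572 [-53.1 -51.4 -49.1]
wall 1 154 [50.7 51.4 54.9]
```

The chute walls are centred and the bottle's base end is at -45 mm, so it is well placed. Lower and release.

Call:
{"op": "step_arm", "data": {"delta_pos": [[0,0.04,-0.5],[0,0,-0.8],[0,0,-0.8],[0,0,-0.5],[0,0,-0.4],[0,0,0],[0,0,0]], "turn": [0,0,0,0,0,0,0]}}

```text
time: 19.45
ee_pos: [0.4693, 0.2049, 0.0547]
eef_rot: [-0.617, 0.787, 0.0, 0.0]
ft_force: [0.2, 0.0, -0.6]
width: 0.0355
grip_force: 12.0
```

Call:
{"op": "step_arm", "data": {"delta_pos": [[0,0,0],[0,0,0],[0,0,0],[0,0,0],[0,0,0]], "turn": [0,0,0,0,0], "grip": 0.43}}

```text
time: 19.95
ee_pos: [0.4692, 0.2047, 0.0544]
eef_rot: [-0.617, 0.787, -0.0, 0.0]
ft_force: [-0.6, 0.5, 0.1]
width: 0.0493
grip_force: 0.0
```

Call:
{"op": "step_arm", "data": {"delta_pos": [[0,0,0.3],[0,0,0.5],[0,0,1],[0,0,1],[0,0,0.6],[0,0,0],[0,0,0],[0,0,0]], "turn": [0,0,0,0,0,0,0,0]}}

```text
time: 20.75
ee_pos: [0.4686, 0.2042, 0.1384]
eef_rot: [-0.617, 0.787, 0.0, -0.001]
ft_force: [-0.5, -0.3, 0.4]
width: 0.0492
grip_force: 0.0
```

```bash
cat > bt.py <<'E'
from h import *
import sys
st(); c=snap('side',sys.argv[1])
O,th=np.array([.523,.1905]),np.radians(-13.5)
R=np.array([[np.cos(th),np.sin(th)],[-np.sin(th),np.cos(th)]])
d=c['z_map'];K=c['mtx'];V=np.linalg.inv(c['view']);v,u=np.mgrid[:480,:640]
P=np.stack([(u-K[0,2])/K[0,0]*d,-(v-K[1,2])/K[1,1]*d,-d],-1)@V[:3,:3].T+V[:3,3]
Q=(P[...,:2]-O)@R.T*1000; h=P[...,2]*1000-(30+.231*(130-Q[...,0]))
# ridge heights above floor in 10 mm bins of chute x, for base / cap side
for lo,hi in((-42,-20),(-20,10),(26,44)):
    print((lo,hi),[(x,round(float(np.percentile(h[k],95)))) for x in range(-120,130,10) if (k:=(Q[...,0]>=x)&(Q[...,0]<x+10)&(Q[...,1]>lo)&(Q[...,1]<hi)&(h>-10)&(h<60)).sum()>3])
E
python3 bt.py s3
```

```text
t 20.75 tcp [0.4686 0.2042 0.1384] closing 166.3 w 0.049206911078417945 gf 0.0 q [ 0.55  0.34 -1.22  1.77  0.33  1.27  2.15] F [-0.5 -0.3  0.4]
(-42, -20) [(-30, 27), (-20, 37), (-10, 41), (0, 39), (10, 34), (20, 38), (30, 40), (40, 39)]
(-20, 10) [(-120, 5), (-110, 4), (-100, 5), (-90, 4), (-80, 4), (-70, 4), (-60, 5), (-50, 3), (-40, 4), (-30, 28), (-20, 37), (-10, 41), (0, 40), (10, 35), (20, 40), (30, 41), (40, 38), (50, 5), (60, 4), (70, 4), (80, 5), (90, 4), (100, 5), (110, 5), (120, 5)]
(26, 44) [(-120, 4), (-110, 4), (-100, 3), (-90, 4), (-80, 4), (-70, 3), (-60, 4), (-50, 4), (-40, 4), (-30, 5), (-20, 33), (-10, 36), (0, 34), (20, 34), (30, 35), (40, 30), (50, 4), (60, 4), (70, 4), (80, 5), (90, 5), (100, 4), (110, 5), (120, 4)]
```

Both bottles wait at the gate, ridges near chute x = -8 and 28. The narrower ends are on the +y side. Next, close the fingers and go above the pad.

Call:
{"op": "step_arm", "data": {"delta_pos": [[0.8,0.4,0],[0.8,0.4,0],[0.8,0.4,0],[0.8,0.4,0],[0.8,0.4,0],[0.74,0.31,0],[0,0,0],[0,0,0],[0,0,0]], "turn": [0,0,0,0,0,0,0,0,0], "grip": 1}}

```text
time: 21.7
ee_pos: [0.5868, 0.2623, 0.1389]
eef_rot: [-0.618, 0.786, 0.0, -0.001]
ft_force: [-1.0, 0.2, 0.0]
width: 0.0003
grip_force: 0.0
```

```bash
python3 bt.py s4
python3 - <<'E'
from h import *
c=snap('wrist','w6')
d=c['z_map'];K=c['mtx'];V=np.linalg.inv(c['view']);v,u=np.mgrid[:480,:640]
P=np.stack([(u-K[0,2])/K[0,0]*d,-(v-K[1,2])/K[1,1]*d,-d],-1)@V[:3,:3].T+V[:3,3]
r=np.linalg.norm(P[...,:2]-[.587,.262],axis=-1)
for n in('w6','side'):
    k=(d>.02)&(c['image'].max(2)<70)&(r<.05)&(P[...,2]>.086)&(P[...,2]<.102)
    if n=='w6': print('pad',k.sum(),P[k].mean(0) if k.any() else '',cv2.minAreaRect(P[k][:,:2].astype('f4')*1000) if k.any() else '')
k=(d>.02)&(c['image'].max(2)<70)&(r<.04)&(P[...,2]>.13)&(P[...,2]<.25)
print('tip z',np.percentile(P[k][:,2],[0,1,3]))
E
```

```text
t 21.7 tcp [0.5868 0.2623 0.1389] closing 166.3 w 0.00025949618220027663 gf 0.0 q [ 0.23  0.62 -1.05  1.43  0.54  1.4   2.07] F [-1.   0.2  0. ]
(-42, -20) [(-20, 36), (-10, 42), (0, 41), (10, 34), (20, 39), (30, 41), (40, 39)]
(-20, 10) [(-120, 4), (-110, 3), (-100, 4), (-90, 4), (-80, 4), (-70, 4), (-60, 3), (-50, 5), (-40, 5), (-30, 29), (-20, 36), (-10, 41), (0, 40), (10, 34), (20, 40), (30, 40), (40, 38), (50, 5), (60, 5), (70, 5), (80, 4), (90, 4), (100, 5), (110, 5), (120, 5)]
(26, 44) [(-120, 4), (-110, 5), (-100, 3), (-90, 5), (-80, 4), (-70, 4), (-60, 5), (-50, 5), (-40, 5), (-30, 4), (-20, 33), (-10, 35), (0, 33), (20, 34), (30, 36), (40, 29), (50, 4), (60, 4), (70, 4), (80, 4), (90, 4), (100, 6), (110, 6), (120, 5)]
pad 3300 [0.58725562 0.2612822  0.09411638] ((587.5559692382812, 262.8708190917969), (40.21100616455078, 39.68174362182617), 76.73223876953125)
tip z [0.17431197 0.17629878 0.17822061]
```

The fingers are centred over the pad at (0.587,0.263), and the bottles are at rest. Now press.

Call:
{"op": "step_arm", "data": {"delta_pos": [[0,0,-1],[0,0,-1],[0,0,-0.9],[0,0,-0.3],[0,0,-0.3],[0,0,-0.3],[0,0,-0.1],[0,0,0]], "turn": [0,0,0,0,0,0,0,0]}}

```text
time: 22.6
ee_pos: [0.5879, 0.2623, 0.043]
eef_rot: [-0.617, 0.787, -0.0, 0.0]
ft_force: [-3.7, -3.9, 8.3]
width: 0.0005
grip_force: 3.6
```

Call:
{"op": "step_arm", "data": {"delta_pos": [[0,0,-0.1],[0,0,-0.1],[0,0,-0.08],[0,0,0],[0,0,0],[0,0,0]], "turn": [0,0,0,0,0,0]}}

```text
time: 23.2
ee_pos: [0.5882, 0.2626, 0.0387]
eef_rot: [-0.617, 0.787, -0.001, 0.001]
ft_force: [-10.2, -9.5, 25.8]
width: 0.0003
grip_force: 13.2
```

Call:
{"op": "step_arm", "data": {"delta_pos": [[0,0,0],[0,0,0],[0,0,0],[0,0,0],[0,0,0],[0,0,0],[0,0,0],[0,0,0],[0,0,0],[0,0,0],[0,0,0],[0,0,0]], "turn": [0,0,0,0,0,0,0,0,0,0,0,0]}}

```text
time: 24.4
ee_pos: [0.5882, 0.2625, 0.0387]
eef_rot: [-0.617, 0.787, -0.001, 0.001]
ft_force: [-11.1, -8.5, 26.9]
width: 0.0004
grip_force: 13.2
```

```bash
python3 bt.py s5
```

```text
t 24.4 tcp [0.5882 0.2625 0.0387] closing 166.2 w 0.0004140299221592876 gf 13.193033658899367 q [ 0.2   0.71 -0.99  1.53  0.62  1.24  2.02] F [-11.1  -8.5  26.9]
(-42, -20) [(60, 34), (70, 40), (80, 41), (90, 37), (100, 38), (110, 41), (120, 39)]
(-20, 10) [(-120, 4), (-110, 3), (-100, 4), (-90, 4), (-80, 5), (-70, 5), (-60, 4), (-50, 4), (-40, 4), (-30, 4), (-20, 7), (-10, 4), (0, 4), (10, 4), (20, 5), (30, 4), (40, 4), (50, 5), (60, 35), (70, 41), (80, 42), (90, 38), (100, 39), (110, 42), (120, 40)]
(26, 44) [(-120, 4), (-110, 4), (-100, 9), (-90, 3), (-80, 4), (-70, 4), (-60, 4), (-50, 4), (-40, 5), (-30, 4), (-20, 4), (-10, 4), (0, 5), (10, 4), (20, 4), (30, 4), (40, 3), (50, 5), (60, 28), (70, 35), (80, 35), (100, 32), (110, 36), (120, 35)]
```

The pad is at its hard stop, and both bottles have rolled to the bottom. Release and lift clear.

Call:
{"op": "step_arm", "data": {"delta_pos": [[0,0,0.2],[0,0,0.3],[0,0,0.4],[0,0,0.6],[0,0,1],[0,0,1],[0,0,1],[0,0,1],[0,0,0],[0,0,0],[0,0,0],[0,0,0]], "turn": [0,0,0,0,0,0,0,0,0,0,0,0]}}

```text
time: 25.65
ee_pos: [0.5873, 0.2621, 0.1715]
eef_rot: [-0.618, 0.787, 0.0, -0.001]
ft_force: [0.1, 0.1, -0.7]
width: 0.0004
grip_force: 0.0
```

```bash
python3 bt.py s6
python3 - <<'E'
from h import *
c=load('s6');cv2.imwrite('pics/s6c.png',cv2.resize(c['image'][100:250,220:430,::-1],None,fx=3.5,fy=3.5,interpolation=2))
E
```

```text
t 25.65 tcp [0.5873 0.2621 0.1715] closing 166.3 w 0.00041874732167690166 gf 0.0 q [ 0.23  0.6  -1.06  1.39  0.52  1.45  2.08] F [ 0.1  0.1 -0.7]
(-42, -20) [(60, 35), (70, 41), (80, 41), (90, 36), (100, 39), (110, 41), (120, 40)]
(-20, 10) [(-120, 5), (-110, 4), (-100, 3), (-90, 4), (-80, 4), (-70, 6), (-60, 3), (-50, 5), (-40, 3), (-30, 3), (-20, 4), (-10, 5), (0, 5), (10, 4), (20, 5), (30, 4), (40, 20), (50, 4), (60, 35), (70, 41), (80, 41), (90, 38), (100, 39), (110, 41), (120, 40)]
(26, 44) [(-120, 3), (-110, 5), (-100, 4), (-90, 4), (-80, 4), (-70, 4), (-60, 4), (-50, 5), (-40, 4), (-30, 3), (-20, 3), (-10, 5), (0, 3), (10, 4), (20, 5), (30, 4), (40, 19), (50, 4), (60, 28), (70, 35), (80, 37), (100, 31), (110, 37), (120, 34)]
```

View pics/s6c.png

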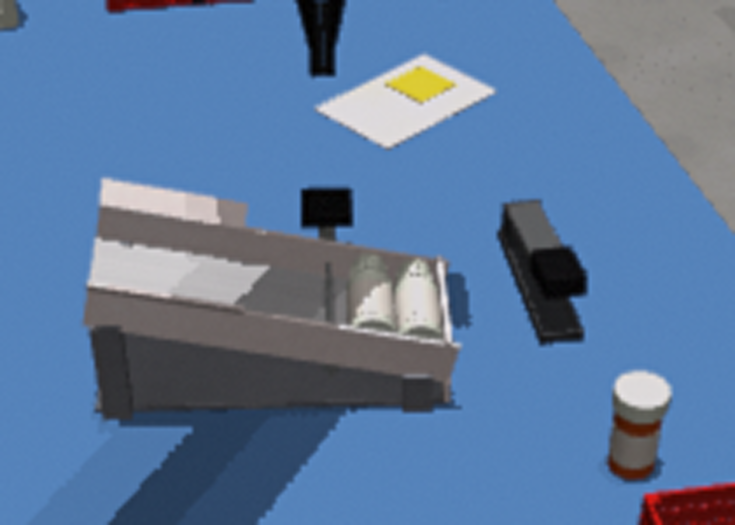

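Both bottles rest below the gate at crop (372,290) and (417,298), caps towards the pad. The gate is back up (15 mm over the floor) and the arm is clear.

```bash
python3 -c "
from bench import *
print(close_job())"
```

```text
the job is handed in; nothing more can be done
None
```

The job is handed in: my last look showed both bottles at rest at the bottom of the chute with caps towards the pad and the gate back up, at about 26 s of the 72 s allowed; the hand-in call returned no verdict.

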